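# Hold a glass marble over the inspection light

## Robot

A 6-joint arm with a two-finger parallel gripper is mounted at the origin on a cart in front of the work surface, level with it; the furniture and walls round the work are solid. World frame = base frame: x ahead of the robot, y to its left, z up, the work surface at z = 0. Lengths are in m, angles in rad, forces in N, time in s.
With the tool pointing down it reaches from about 0.375 to 0.925 m from the base axis. Payload 5.7 kg.
Tool frame: the origin (TCP) lies midway between the tips of the shut fingers; the grasp point (between the pads) lies 19 mm behind it; z points along the fingers, y is the line along which they close (so a half turn about z gives the same grasp; the last joint's range is limited). The gripper opens to 88 mm and grips with 3 to 60 N. Pads are 20 mm wide; open, the fingers measure 115 mm over their backs; the gripper's body (75 mm by 178 mm) begins 61 mm behind the grasp point.
Start: joints at [-1.429, 0.359, 1.51, -0, 1.272, -0.115], TCP at [0.152, -0.58, 0.202] pointing down, gripper open.
Joint ranges: [-2.97, 2.97], [-1.01, 2.36], [0.21, 2.38], [-0.96, 4.11], [0.2, 2.71], [-2.98, 2.98]. Speed limits (rad/s): [2.39, 2.39, 3.14, 3.14, 3.14, 3.14].

## Interface

Orientations are given as a unit quaternion [x, y, z, w].
In Python, from bench import move_ptp, servo_line, goto_joints, move_gripper, sleep, inverse_kinematics, capture, PlanningError, close_job, spot_in, silhouettes, current_clock, current_joint_pos, current_qvel, current_joint_torque, current_position, current_orientation, current_force, current_torque, current_finger_gap, current_grip_force gives the robot as it stands. Calls block until the motion is done:
- move_ptp(position, orientation): joint-space move of the TCP to a pose.
- servo_line(position, orientation=None, rate=0.15, contact_N=None): straight line of the TCP; orientation=None keeps the orientation; rate is the mean speed in m/s. With contact_N (N) it stops when the force on the tool has changed by that much, and returns True; else False.
- goto_joints(angles): joint-space move.
- move_gripper(opening): finger opening in m; the grip force is fixed at half the most; returns when the fingers have stopped.
- sleep(seconds).
- inverse_kinematics(position, orientation): joint angles nearest the present ones, or None.
- capture(name): name is "side" or "top" or "wrist"; returns a dict with "image" (420x560x3 uint8, blue, green, red), "range_z" (420x560 float32, m along the optical axis (not along the pixel's ray), 0 where there is no reading), "intrinsics" (3x3 intrinsics, pixels), "R" (3x3) and "t" (3): a world point X has camera coordinates R X + t. Camera axes: x right, y down, z forward; pixel columns grow to the right and rows downward; lengths in m; the calibration is good to about 2 mm. A picture is of the moment at which its call begins.
A pose or a line that the arm cannot do raises PlanningError and nothing moves.
- close_job(): hands the job in; it is judged then, once.
Trained networks look in the newest picture that a camera, given by its name, has taken for a name from the list of things; names that differ only in an ending like _2 or _b are one class to them, and where a whole thing is asked for, a point or a joint stands for the part that bears it (a point fixed in the world has none). Each returns a list of dicts, best first, with "conf" (0 to 1); they miss things now and then, are a little off and sometimes report something else, mostly with a low value. They report only what shows in the picture. A call takes as long as a camera call.
- spot_in(camera, query): "xy" ([column, row] in pixels, amid what is visible of it).
- silhouettes(camera, query): "region" (420x560 bool, what is visible of it) and "xy" ([column, row] in pixels, amid what is visible of it).
Readings, each from a call of its own:
- current_clock(): time.
- current_joint_pos(): joint angles.
- current_qvel(): joint speeds.
- current_joint_torque(): joint torques, N m.
- current_position(): TCP position.
- current_orientation(): TCP orientation.
- current_force(): force on the tool from outside, world axes, zero at the start.
- current_torque(): the same for the moment, N m.
- current_finger_gap(): finger opening in m.
- current_grip_force(): force on a finger pad.
Only numpy, scipy, OpenCV 4.12 (cv2) and the standard library are available. Lean on these libraries where they do the work, as an engineer would, in place of code of your own. Each camera call takes 0.05 s, during which the arm holds its last target. There are 200 camera calls.

## Task

Get the glass marble ready for a colour check: first turn the inspection light's dial so that its white pointer clicks in at the blue dot, and let go of the dial. Then take the tray by its arched handle, carry it without letting the marble leave its pocket, and finish while holding the tray still and level, about 10 cm above the middle of the white light panel. Leave the dial at blue and do not shift the masking tape or the wooden block that lie on the bench behind the tray.

Things in the scene. Friction and masses are not known exactly. Their poses are not given: they have to be found in the camera images.
- light_box: grey inspection light fixed to the bench, 225 mm (its x) x 170 mm (its y) x 35 mm high, with a white panel 124x140 mm flush in its top behind a control strip with a black dial nearest the robot. Origin under its centre; z up. Turned by up to about 0.25 rad either way
- panel_centre (a point): centre of the white panel's surface, 35 mm above the bench; axes as the light box; lies at (35, 0, 35) mm in its frame
- dial (a joint): angle of the dial, grows clockwise seen from above. Four sprung rests at 0 (black dot), 0.70 (yellow dot), 1.40 (blue dot), 2.10 (red dot); end stops at -0.12 and 2.22. It snaps into the nearest rest when let go; turning needs up to about 0.06 N m. It starts at the black or the yellow rest
- dial_grip (a point): point on the dial's upright axis, 27 mm above the light box's top (62 mm above the bench), at the height to grip; lies at (-74, 0, 62) mm in the light box's frame. The point turns with the dial: its x axis runs along the grip bar to the white pointer end, z up; in the light box's frame the pointer's yaw is 1.05 minus the dial angle. The black grip bar is 42 mm long, 12 mm thick, and stands from 7 to 33 mm above the box's top on a disc 48 mm across
- tray: loose aluminium tray with a blue floor, 120 mm (its x) x 80 mm (its y), rim 12 mm high, about 0.15 kg (mass varies by 0.7 to 1.4 times). Origin under its centre; z up. Its handle is an arch of two posts at x = -51 and +51 mm and a level black bar along x between them. In the middle of the floor is a round pocket, 28 mm across and 3 mm deep, with its bottom 4 mm above the tray's underside
- tray_handle (a point): middle of the handle bar, 77 mm above the tray's underside, axes as the tray. The bar is 14 mm thick (y), 16 mm high (z from 69 to 85 mm), with 96 mm free between the posts; the tray balances here
- pocket (a point): where the marble's centre is when it lies in the middle of the pocket: 15 mm above the tray's underside, axes as the tray
- ball_center (a point): centre of the loose amber glass marble, 22 mm in diameter, 15 g. It lies in the tray's pocket, under the handle, can roll about 6 mm any way in it, and rolls out over the pocket's edge if the tray tips past about 40 degrees, less when shaken, or is jerked
- mask_tape: roll of cream masking tape lying flat, 93 mm across, 19 high; origin under its centre. Bystander
- setting_block: small beech block 32x60x22 mm; origin under its centre. Bystander

How it is judged:
By the outcome, as a careful person would: the job done as asked, in the order asked, and still so for the second after the job is handed in, while the arm keeps its last pose, push and grip.
It also fails if it takes over 58 s, if anything falls off the work surface, if the arm or the gripper's body presses on something with over 40 N, if the wrist force passes 120 N, or if a joint passes its speed limit or range.

## Working session

There is one attempt and no reset: what is moved stays moved. The work goes in short steps, each a Python script; the robot and the scene stay as the last script left them, time stands still between calls to the robot, and variables do not carry over. Pictures are saved under pics/ and viewed, at most 10 in all, crops included, and the job is handed in when it is done.

```bash
mkdir -p pics; ls; cat > h.py <<'E'
import numpy as np, cv2
from bench import *
def cloud(c):
    z=c["range_z"]; K=c["intrinsics"]
    v,u=np.indices(z.shape)
    P=np.stack([(u-K[0,2])/K[0,0]*z,(v-K[1,2])/K[1,1]*z,z],-1)
    W=(P-c["t"])@c["R"]
    W[z<=0]=np.nan
    return W
def pix2plane(c,uv,h):
    K=c["intrinsics"];R=c["R"];o=-R.T@c["t"]
    d=R.T@np.array([(uv[0]-K[0,2])/K[0,0],(uv[1]-K[1,2])/K[1,1],1])
    return o+d*(h-o[2])/d[2]
def qdown(psi):
    # tool z down, tool y axis (closing line) along world yaw psi
    from scipy.spatial.transform import Rotation as Ro
    y=np.array([np.cos(psi),np.sin(psi),0]);z=np.array([0,0,-1.]);x=np.cross(y,z)
    return Ro.from_matrix(np.stack([x,y,z],1)).as_quat()
E
python3 - <<'E'
from h import *
print(current_clock(),current_orientation(),current_position())
for n in("top","side"):
    c=capture(n); cv2.imwrite(f"pics/{n}0.png",c["image"]); W=cloud(c)
    print(n,-c["R"].T@c["t"])
    for q in("light_box","dial","tray","tray_handle","ball_center","mask_tape","setting_block"):
        for s in silhouettes(n,q)[:2]:
            p=W[s["region"]]; p=p[~np.isnan(p[:,0])]
            print(q,round(s["conf"],2),np.round(s["xy"]),s["region"].sum(),np.round(np.median(p,0),3) if len(p) else None)
E
```

```text
pics
0.0 [ 9.91767910e-01  1.28045280e-01 -1.27224540e-05 -9.04606225e-04] [ 0.15228424 -0.57960773  0.20092336]
top [0.40418528 0.17532666 0.90449305]
light_box 0.63 [238. 252.] 10977 [0.523 0.253 0.035]
light_box 0.41 [372. 257.] 2712 [0.502 0.011 0.007]
dial 0.92 [229. 288.] 583 [0.454 0.268 0.043]
tray 0.69 [370. 257.] 2718 [0.503 0.011 0.007]
tray_handle 0.69 [372. 258.] 2664 [0.503 0.011 0.007]
tray_handle 0.39 [323. 162.] 577 [0.691 0.077 0.021]
ball_center 0.59 [372. 258.] 64 [0.505 0.011 0.022]
ball_center 0.25 [325. 160.] 594 [0.692 0.075 0.021]
mask_tape 0.59 [390. 160.] 1531 [ 0.68  -0.034  0.018]
setting_block 0.81 [324. 158.] 592 [0.692 0.075 0.021]
side [ 0.58065399 -0.67424359  0.41151862]
light_box 0.63 [264. 225.] 5577 [0.532 0.204 0.035]
dial 0.69 [226. 209.] 412 [0.46  0.259 0.05 ]
dial 0.39 [238. 285.] 3825 [ 0.507 -0.002  0.008]
tray 0.67 [237. 286.] 3764 [ 0.508 -0.003  0.008]
tray_handle 0.8 [243. 282.] 3628 [ 0.509 -0.003  0.009]
ball_center 0.75 [239. 290.] 130 [ 0.508 -0.004  0.02 ]
mask_tape 0.96 [355. 314.] 2358 [ 0.684 -0.053  0.018]
setting_block 0.61 [359. 271.] 738 [0.695 0.06  0.019]
```

```bash
python3 - <<'E'
import cv2,numpy as np
t=cv2.imread("pics/top0.png");s=cv2.imread("pics/side0.png")
a=cv2.resize(t[130:330,150:450],(800,533),interpolation=cv2.INTER_CUBIC)
cv2.imwrite("pics/a.png",a);
E
cat > geo.py <<'E'
from h import *
c=capture("top");W=cloud(c)
s=silhouettes("top","light_box")[0]["region"]
m=s&(abs(W[...,2]-.035)<.006)
def rect(p):
    r=cv2.minAreaRect((p*1000).astype(np.float32));return np.round(r[0],1),np.round(r[1],1),round(r[2],2)
print("box",rect(W[m][:,:2]))
s=silhouettes("top","tray")[0]["region"]
k=cv2.dilate(s.astype(np.uint8),np.ones((15,15)))>0
for lo,hi in((.003,.03),(.009,.017),(.07,.095)):
    m=k&(W[...,2]>lo)&(W[...,2]<hi);p=W[m]
    print("tray",lo,m.sum(),rect(p[:,:2]) if m.sum()>5 else None, np.round(np.median(p,0),4))
for q in("mask_tape","setting_block"):
    s=silhouettes("top",q)[0]["region"];p=W[s];p=p[p[:,2]>.012];print(q,rect(p[:,:2]))
s=silhouettes("top","dial")[0]["region"];s=cv2.dilate(s.astype(np.uint8),np.ones((9,9)))>0
m=s&(W[...,2]>.055)&(W[...,2]<.08);p=W[m];print("bar",m.sum(),rect(p[:,:2]),p.mean(0))
E
python3 geo.py
```

```text
box (array([527.2, 253.2]), array([169.7, 224.3]), 77.4)
tray 0.003 2153 (array([511.2,   4.2]), array([106.4, 155.2]), 74.81) [0.503  0.0126 0.0069]
tray 0.009 409 (array([504.8,   5.4]), array([ 80.1, 120. ]), 75.83) [0.4986 0.0144 0.011 ]
tray 0.07 553 (array([504.9,   5.2]), array([ 14.5, 109.9]), 75.53) [0.5031 0.0065 0.0836]
mask_tape (array([682.7, -34.2]), array([89.8, 92.8]), 41.72)
setting_block (array([694.5,  74.8]), array([33. , 61.1]), 25.46)
bar 171 (array([455.4, 269.6]), array([42.6, 12. ]), 47.25) [0.45491736 0.26890754 0.06740872]
```

View pics/a.png

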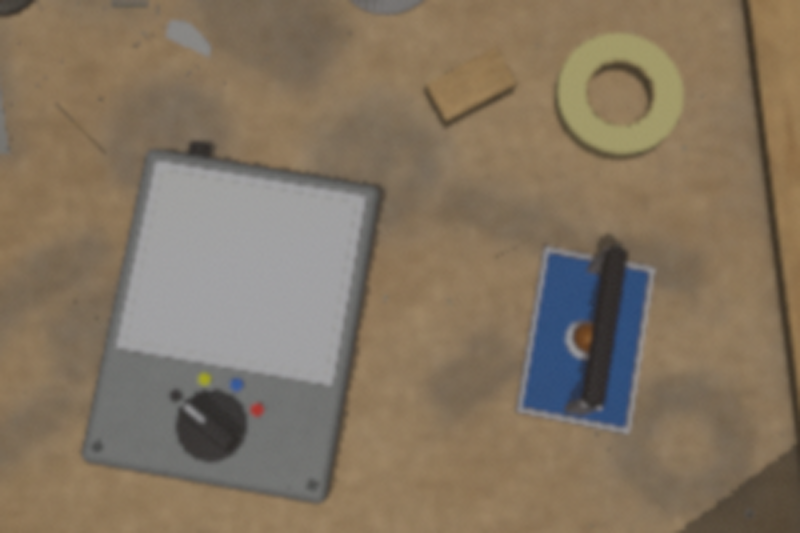

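View pics/side0.png

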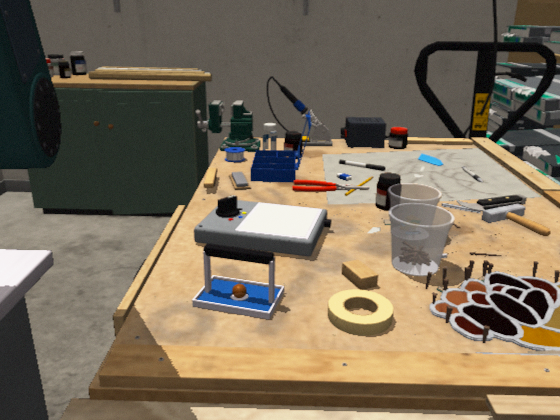

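The top view shows the box with its dial pointer up-left at about (190,405) in the crop, aimed at the black dot. The blue dot is at (237,383), the tray handle at (605,330), and the marble at (583,337) in its pocket. The box yaw is about -0.22 and the dial bar yaw 0.825, so the dial angle is about 0. The target bar yaw is therefore about -0.57. The side view shows the tray upright, and the tape and block clear of the path.

```bash
cat > dial.py <<'E'
from h import *
B=-np.deg2rad(12.6); p=np.array([.4552,.2694,0]); a0=B+1.05; a1=a0-1.42
best=None
for k in(np.pi/2,-np.pi/2):
    q0=inverse_kinematics(p+[0,0,.046],qdown(a0+k)); q1=inverse_kinematics(p+[0,0,.046],qdown(a1+k))
    print(k,np.round(q0,3) if q0 is not None else None,np.round(q1,3) if q1 is not None else None)
    if q0 is None or q1 is None: continue
    if np.abs(np.array(q0)-q1)[:5].max()>.01: continue
    m=max(abs(q0[5]),abs(q1[5]))
    if best is None or m<best[0]: best=(m,k)
k=best[1]
move_ptp(p+[0,0,.13],qdown(a0+k))
print(current_clock(),current_position())
servo_line(p+[0,0,.046],rate=.1); print(current_position(),current_force())
move_gripper(.0); print("gap",current_finger_gap(),current_grip_force(),current_force(),current_torque())
qn=np.array(current_joint_pos())
q1=np.array(inverse_kinematics(p+[0,0,.046],qdown(a1+k)))
N=4
for i in range(1,N+1):
    goto_joints(qn+(q1-qn)*i/N); print(round(current_joint_pos()[5],3),np.round(current_torque(),3),round(current_finger_gap(),4))
print(current_clock(),current_force())
E
python3 dial.py
```

```text
1.5707963267948966 [ 0.404  0.454  1.825 -0.     0.862 -1.997] [ 0.404  0.454  1.825 -0.     0.862 -0.577]
-1.5707963267948966 [ 0.404  0.454  1.825 -0.     0.862  1.144] [ 0.404  0.454  1.825 -0.     0.862  2.564]
4.2667 [0.45566193 0.26891423 0.13006379]
[0.45567827 0.26960996 0.0464446 ] [0.52494341 0.35839104 0.15200889]
gap 0.010279030505491109 29.99724179506302 [ 4.02763929 -5.93351415 -1.13556049] [-0.85040403 -0.76542889 -0.03420187]
-1.646 [-0.19  -0.349 -0.058] 0.0104
-1.292 [-0.293 -0.595  0.009] 0.0105
-0.938 [-0.422 -0.854  0.006] 0.0102
-0.581 [-0.507 -1.07  -0.023] 0.0102
8.1833 [ 4.94736626 -3.10811756 -2.51386275]
```

```bash
python3 - <<'E'
from h import *
move_gripper(.06); sleep(.3)
p=current_position(); servo_line([p[0],p[1],.2],rate=.15)
c=capture("wrist"); cv2.imwrite("pics/w1.png",c["image"])
print(current_clock())
E
python3 geo.py
```

```text
10.6083
box (array([526.8, 237.7]), array([139.5, 218.7]), 77.08)
tray 0.003 2159 (array([506. ,   6.2]), array([112.8, 144.8]), 81.66) [0.5026 0.0128 0.0069]
tray 0.009 399 (array([504.6,   5.4]), array([ 80.2, 119.9]), 75.82) [0.4991 0.0127 0.011 ]
tray 0.07 551 (array([504.8,   5.2]), array([ 14.7, 109.9]), 76.02) [0.503  0.0065 0.0836]
mask_tape (array([682.5, -33.8]), array([90.4, 91.8]), 47.52)
setting_block (array([693.3,  75.4]), array([32.1, 59.8]), 23.91)Traceback (most recent call last):
  File "geo.py", line 15, in <module>
    s=silhouettes("top","dial")[0]["region"];s=cv2.dilate(s.astype(np.uint8),np.ones((9,9)))>0
      ~~~~~~~~~~~~~~~~~~~~~~~~~^^^
IndexError: list index out of range
```

View pics/w1.png

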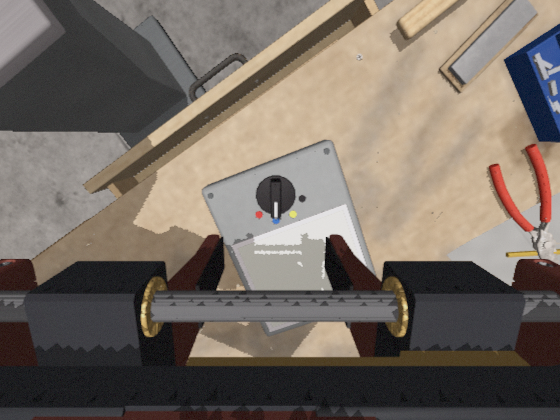

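The wrist view shows the dial at (276,195), with its pointer tip at (276,212) aimed straight at the blue dot at (276,220). The dial is set, so the tray is next.

```bash
python3 - <<'E'
from h import *
h=np.array([.5048,.0053,0]); a=-np.deg2rad(14.1)
goal=np.array([.5272+.035*np.cos(.22),.2532-.035*np.sin(.22),.193]); print(goal)
C=[]
for k in(np.pi/2,-np.pi/2):
    js=[inverse_kinematics(x,qdown(a+k)) for x in(h+[0,0,.058],h+[0,0,.2],goal)]
    if all(j is not None for j in js): C.append((max(abs(j[5]) for j in js),k))
k=min(C)[1];print(C)
q=qdown(a+k)
move_ptp(h+[0,0,.18],q)
move_gripper(.05)
print(current_clock())
print(servo_line(h+[0,0,.058],rate=.1,contact_N=15)); f0=np.array(current_force())
move_gripper(0); print("gap",current_finger_gap(),current_grip_force(),current_force()-f0,current_position())
servo_line(h+[0,0,.073],rate=.03); sleep(.3)
print("lift",current_force()-f0,current_torque(),current_finger_gap(),current_clock())
for n in("side","top"):
    c=capture(n);cv2.imwrite(f"pics/{n}2.png",c["image"])
s=cv2.imread("pics/side2.png");cv2.imwrite("pics/s2.png",cv2.resize(s[150:350,130:400],(800,593)))
E
```

```text
[0.56135641 0.24556196 0.193     ]
[(np.float64(1.4511155663622055), 1.5707963267948966), (np.float64(2.1165627756241943), -1.5707963267948966)]
12.3583
False
gap 0.013591559000096952 29.99865621328354 [-1.19188348  1.04752122  0.26203591] [0.50481103 0.00519703 0.05802856]
lift [-1.8844082   1.67687268 -0.59677125] [ 0.01338793 -0.16560044  0.00374989] 0.013753943183207168 15.3333
```

View pics/s2.png

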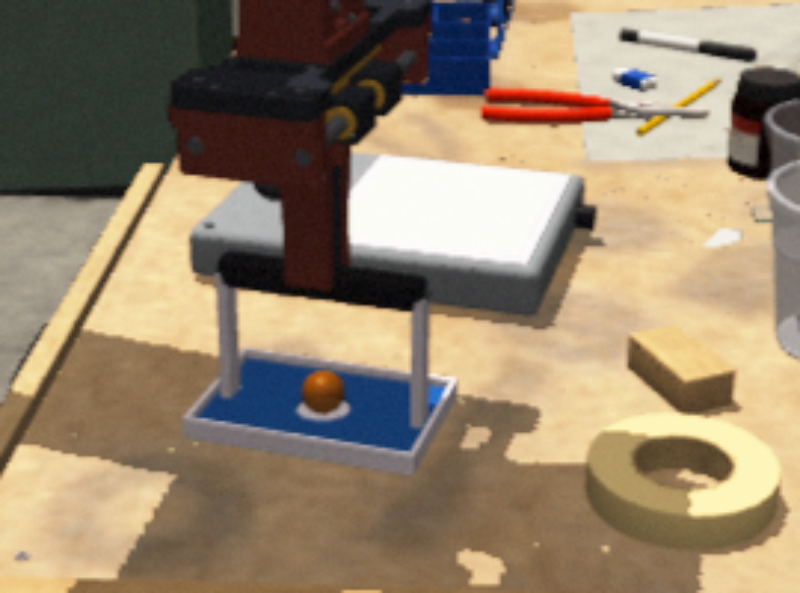

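The side view shows the tray lifted off the bench and level, held mid-bar at about (310,280), with the marble in its pocket at (322,392). The tape and block are untouched.

```bash
python3 - <<'E'
from h import *
g=np.array([.5613,.2456,.193]);p=np.array(current_position())
servo_line([p[0],p[1],.193],rate=.06)
servo_line(g,rate=.06); sleep(.5)
print(current_clock(),current_position(),current_finger_gap(),current_force())
for n in("side","top"):
    c=capture(n);cv2.imwrite(f"pics/{n}3.png",c["image"]);W=cloud(c)
    for q in("tray","ball_center"):
        for s in silhouettes(n,q)[:1]:
            P=W[s["region"]];P=P[~np.isnan(P[:,0])];print(n,q,round(s["conf"],2),np.round(np.median(P,0),4))
            if q=="tray":
                P=P[(P[:,2]<.16)&(P[:,2]>.12)]
                A=np.c_[P[:,:2]-P[:,:2].mean(0),np.ones(len(P))]
                m=np.ones(len(P),bool)
                for _ in range(4):
                    k=np.linalg.lstsq(A[m],P[m,2],rcond=None)[0];m=abs(A@k-P[:,2])<.002
                print("slope",k,m.sum(),len(P))
s=cv2.imread("pics/side3.png")[100:330,130:430];t=cv2.imread("pics/top3.png")[110:330,150:450]
cv2.imwrite("pics/f3.png",np.hstack([cv2.resize(s,(400,307)),cv2.resize(t,(400,307))]))
E
```

```text
22.35 [0.56129225 0.2456128  0.19299285] 0.01352258013418909 [-0.17011101  0.27017305  0.20422321]
side tray 0.8 [0.5689 0.2347 0.1459]
slope [-0.00215379  0.00400017  0.14212061] 590 1046
side ball_center 0.43 [0.5642 0.2367 0.1526]
top tray 0.71 [0.5292 0.2478 0.1424]
slope [-0.00307697 -0.00457676  0.14179314] 1099 1537
```

View pics/f3.png

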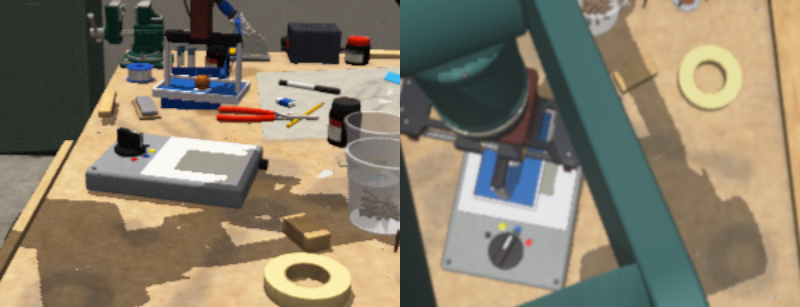

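Both views show the tray level (slope below 0.005) over the panel, with its floor at 0.142, so the underside is 10 cm above the panel. The marble is in its pocket at (202,81), the pointer at about (513,240) is aimed at blue at (517,229), and the tape and block have not moved.

```bash
python3 -c "
from bench import *
print(close_job())"
```

```text
the job is handed in; nothing more can be done
None
```

I handed the job in at about 22 s: the dial is clicked in at blue and released, and the tray is held still and level about 10 cm above the panel centre with the marble in its pocket; the tape and block have not moved.

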